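Load the sample shuttle and uncouple its drawbar

TASK

Load the rail shuttle while the drive still holds it: stack the two closed sample cases squarely on its deck, one on top of the other (either may be below), and let go of them. Then take the yellow coupler at the end of the drawbar, squeeze its red spring latch sideways to free the ball, lift the drawbar about 4 to 5 cm clear of the ball, and finish still holding it raised like that. Leave the loaded shuttle about where it stands on the rail (within a few centimetres), the stack square, and the other things on the bench undisturbed.

Things in the scene. Friction and masses are not known exactly. Their poses are not given: they have to be found in the camera images.
- case_blue: Closed sample case, white with a blue lid and a paper label on top: 90 mm long (its x), 60 mm wide (its y), 34 mm tall; about 0.14 kg. Origin: centre of the underside. Stands on the bench at the start.
- case_grey: Closed sample case of the same shape and size, white with a grey lid; origin likewise.
- deck (a point): Centre of the top of the shuttle's aluminium deck, 42 mm above the bench. x along the rail towards the drive, y across it, z up. Deck 108 (x) by 80 mm (y); a case lies on it lengthwise along x, between black corner stops 4 mm high that leave it 3.5 mm of play on every side. The shuttle slides on the rail against about 1.5 N once uncoupled.
- rig: The fixed unit: aluminium base plate 310 x 84 x 10 mm with two rails; a white drive carriage, 61 mm high, at its +x end, with the ball mount reaching from it towards the shuttle. Origin on the bench; x along the rail from shuttle to drive (deck centre at x = -95 mm, ball at x = +75 mm, y = 0), z up.
- ball (a point): Centre of the steel ball, 20 mm across, on the drive's ball mount, 50 mm above the bench. Axes as those of the rig.
- drawbar: Yellow drawbar (0.15 kg with its latch) hinged on the shuttle. Origin on the hinge pin, 50 mm above the bench, 107 mm from the ball's centre; x along the bar to the coupler, y along the pin (across the rail), z up. It only swings up about this pin (lifted straight, it draws the shuttle after it), falls back when let go, rests level on the ball. Coupler 32 x 32 mm, top 16 mm above the ball's centre.
- socket (a point): Point of the drawbar that lies at the ball's centre while coupled; raised, it shows how far the coupler is off the ball. Axes of the drawbar.
- grip (a point): Where to grip the coupler: 42 mm above the ball's centre, midway between the outer faces of its two upright plates (yellow, red) when squeezed. Axes of the drawbar. Plates: 22 mm wide (x), 6 mm thick, 20 to 52 mm above the ball's centre. The yellow one is fixed to the drawbar, its outer face 15 mm to +y. Close the hand along y centred here, so that it moves the red plate and does not push on the yellow.
- thumb (a point): Middle of the outer face of the red thumb plate of the latch, at grip height: 25 mm to -y of the grip point at rest, 15 mm when squeezed (so the two plates measure 40 mm over their outer faces at rest, 30 mm squeezed).
- latch (a joint): Travel of the latch in m: 0 with its fork under the ball (locked), 0.010 squeezed fully towards the yellow plate (+y). The ball is free from 0.008 on. The spring resists with 4 N at 0 and 8 N at 0.010 and shuts the latch when let go; locked, the drawbar cannot be lifted.
- beaker: Glass beaker 59 mm wide, 82 mm tall; a bystander, to be left alone. Origin: centre of its underside.
- cup_blue: Sample cup with blue snap lid, 35x43x24 mm; a bystander, to be left alone. Origin: centre of its underside.
- cup_red: Sample cup with red snap lid, 35x43x24 mm; a bystander, to be left alone. Origin: centre of its underside.
- dropper: Amber drop bottle with white cap, 30 mm wide, 78 mm tall; a bystander, to be left alone. Origin: centre of its underside.
- white_bottle: White-capped plastic bottle, 52 mm wide, 112 mm tall; a bystander, to be left alone. Origin: centre of its underside.

How it is judged:
On the way, in this order (a step that is already met when the one before it is completed fails the run):
1. one case lies squarely on the shuttle's deck, between the corner stops, and is let go (((x of case_blue in the frame of deck between -0.007 and 0.007 m and y of case_blue in the frame of deck between -0.007 and 0.007 m and z of case_blue in the frame of deck between -0.004 and 0.004 m and angle between the x axis of case_blue and the x axis of deck, either way round below 0.12 rad and angle between case_blue's own z axis and vertical below 0.06 rad and contact force between case_blue and the fingers below 0.1 N and linear speed of case_blue below 0.03 m/s) or (x of case_grey in the frame of deck between -0.007 and 0.007 m and y of case_grey in the frame of deck between -0.007 and 0.007 m and z of case_grey in the frame of deck between -0.004 and 0.004 m and angle between the x axis of case_grey and the x axis of deck, either way round below 0.12 rad and angle between case_grey's own z axis and vertical below 0.06 rad and contact force between case_grey and the fingers below 0.1 N and linear speed of case_grey below 0.03 m/s))), for 0.2 s.
2. the other case stands squarely on the first, and is let go (((x of case_blue in the frame of deck between -0.007 and 0.007 m and y of case_blue in the frame of deck between -0.007 and 0.007 m and z of case_blue in the frame of deck between -0.004 and 0.004 m and angle between the x axis of case_blue and the x axis of deck, either way round below 0.12 rad and angle between each of case_blue, case_grey's own z axis and vertical below 0.06 rad and x of case_grey in the frame of case_blue between -0.008 and 0.008 m and y of case_grey in the frame of case_blue between -0.008 and 0.008 m and z of case_grey in the frame of case_blue between 0.03 and 0.038 m and angle between the x axis of case_grey and the x axis of case_blue, either way round below 0.12 rad and contact force between each of case_blue, case_grey and the fingers below 0.1 N and linear speed of each of case_blue, case_grey below 0.03 m/s) or (x of case_grey in the frame of deck between -0.007 and 0.007 m and y of case_grey in the frame of deck between -0.007 and 0.007 m and z of case_grey in the frame of deck between -0.004 and 0.004 m and angle between the x axis of case_grey and the x axis of deck, either way round below 0.12 rad and angle between each of case_grey, case_blue's own z axis and vertical below 0.06 rad and x of case_blue in the frame of case_grey between -0.008 and 0.008 m and y of case_blue in the frame of case_grey between -0.008 and 0.008 m and z of case_blue in the frame of case_grey between 0.03 and 0.038 m and angle between the x axis of case_blue and the x axis of case_grey, either way round below 0.12 rad and contact force between each of case_grey, case_blue and the fingers below 0.1 N and linear speed of each of case_grey, case_blue below 0.03 m/s))), for 0.2 s.
3. the latch is squeezed open while the coupler still sits on the ball (value of joint latch above 0.0078 m and z of socket in the frame of ball below 0.004 m), for 0.05 s.
At the end, for the whole second after the job is handed in: The fingers hold the drawbar still, its socket 30 to 75 mm above the ball, on nothing but hand and hinge; one case lies within 7 mm and 7 degrees of square on the deck, the other within 8 mm and 7 degrees on it, both let go; the shuttle is within 40 mm of its start (((x of case_blue in the frame of deck between -0.007 and 0.007 m and y of case_blue in the frame of deck between -0.007 and 0.007 m and z of case_blue in the frame of deck between -0.004 and 0.004 m and angle between the x axis of case_blue and the x axis of deck, either way round below 0.12 rad and angle between each of case_blue, case_grey's own z axis and vertical below 0.06 rad and x of case_grey in the frame of case_blue between -0.008 and 0.008 m and y of case_grey in the frame of case_blue between -0.008 and 0.008 m and z of case_grey in the frame of case_blue between 0.03 and 0.038 m and angle between the x axis of case_grey and the x axis of case_blue, either way round below 0.12 rad) or (x of case_grey in the frame of deck between -0.007 and 0.007 m and y of case_grey in the frame of deck between -0.007 and 0.007 m and z of case_grey in the frame of deck between -0.004 and 0.004 m and angle between the x axis of case_grey and the x axis of deck, either way round below 0.12 rad and angle between each of case_grey, case_blue's own z axis and vertical below 0.06 rad and x of case_blue in the frame of case_grey between -0.008 and 0.008 m and y of case_blue in the frame of case_grey between -0.008 and 0.008 m and z of case_blue in the frame of case_grey between 0.03 and 0.038 m and angle between the x axis of case_blue and the x axis of case_grey, either way round below 0.12 rad)) and z of socket in the frame of ball between 0.03 and 0.075 m and contact force between drawbar and the fingers above 2 N and linear speed of drawbar below 0.03 m/s and contact force between drawbar and case_blue below 0.3 N and contact force between drawbar and case_grey below 0.3 N and contact force between each of case_blue, case_grey and the fingers below 0.1 N and distance of deck from where it was at the start of the episode below 0.04 m); the arm keeps its last pose, push and grip.
It fails at once if beaker is pushed more than 25 mm or tipped (distance of beaker from where it was at the start of the episode above 0.025 m or angle between beaker's own z axis and vertical above 0.35 rad).
It fails at once if cup_blue is pushed more than 25 mm or tipped (distance of cup_blue from where it was at the start of the episode above 0.025 m or angle between cup_blue's own z axis and vertical above 0.35 rad).
It fails at once if cup_red is pushed more than 25 mm or tipped (distance of cup_red from where it was at the start of the episode above 0.025 m or angle between cup_red's own z axis and vertical above 0.35 rad).
It fails at once if dropper is pushed more than 25 mm or tipped (distance of dropper from where it was at the start of the episode above 0.025 m or angle between dropper's own z axis and vertical above 0.35 rad).
It fails at once if white_bottle is pushed more than 25 mm or tipped (distance of white_bottle from where it was at the start of the episode above 0.025 m or angle between white_bottle's own z axis and vertical above 0.35 rad).
It also fails if it takes over 58 s, if anything falls off the work surface, if the arm or the gripper's body presses on something with over 40 N, if the wrist force passes 120 N, or if a joint passes its speed limit or range.

ROBOT

A 6-joint arm with a two-finger parallel gripper is mounted at the origin on a cart in front of the work surface, level with it; the furniture and walls round the work are solid. World frame = base frame: x ahead of the robot, y to its left, z up, the work surface at z = 0. Lengths are in m, angles in rad, forces in N, time in s.
With the tool pointing down it reaches from about 0.325 to 0.775 m from the base axis. Payload 9.3 kg.
Tool frame: the origin (TCP) lies at the very end of the fingers, on their centre line; the grasp point (between the pads) lies 19 mm behind it; z points along the fingers, y is the line along which they close (so a half turn about z gives the same grasp; the last joint's range is limited). The gripper opens to 85 mm and grips with 20 to 120 N. Pads are 22 mm wide; open, the fingers measure 114 mm over their backs; the gripper's body (76 mm by 85 mm) begins 54 mm behind the grasp point. The pads swing forward as they close: fully open they stand 13 mm farther back than shut.
Start: joints at [1.134, 0.259, 0.021, 1.334, 0, 1.418], TCP at [0.154, 0.528, 0.231] pointing down, gripper open.
Joint ranges: [-3.04, 3.04], [-0.91, 1.82], [-1.04, 1.36], [-1.92, 1.95], [-1.52, 1.45], [-3.14, 3.14]. Speed limits (rad/s): [2.22, 2.22, 2.79, 3.14, 3.14, 3.14].

INTERFACE

Orientations are given as a 3x3 rotation matrix whose columns are the frame's x, y, z axes.
In Python, from plant import ctrl gives the robot as it stands. The module is installed in compiled form; this text tells all that it offers.
- The arm moves only by the tool send_rows, never from a script. Its arguments are lists of equal length, an entry for each row: "gripper": the finger opening in cm, from 0 to 8.54; "delta_pos": the shift along the tool's x, y, z in cm, a list of three; "turn": the turn, a rotation vector about the tool's x, y, z in degrees, a list of three. A call has 1 to 20 rows; each row is the pose to reach, as a shift and turn from the pose commanded when the call began, along the tool's axes at that moment; what a row does not reach only later rows make up. A row lasts 1/10 s, in which the tool goes at most 50 mm and 8.59 degrees, less where a joint would pass 70% of its speed; a pose out of reach is approached as far as the arm can. A call with a gripper value outside its range is refused whole. The fingers move at their own pace and stop on an object; the grip force is fixed at half the most. Time passes only in rows, so rows that repeat a pose let the fingers close. It gives the time, the measured TCP pose, the force, the opening and the grip force at its end, in the units of the state.
- ctrl.sense(): the state, without advancing time (a new reading comes with each control period).
- ctrl.camera(name): name is "scene" or "top" or "wrist"; returns a dict with "pixels" (400x640x3 uint8, red, green, blue), "vfov" (degrees; the focal length in pixels is half the picture's height over the tangent of half this angle, whatever the lens; pixels are square), "cx", "cy" (the principal point, pixels), "R" (3x3) and "t" (3): a world point X has camera coordinates R X + t. Camera axes: x right, y down, z forward; pixel columns grow to the right and rows downward; lengths in m; the calibration is good to about 2 mm. A picture is of the moment at which its call begins. There is no depth.
- ctrl.finish_job(): hands the job in; it is judged then, once.
The state is a dict: "t": time; "joints": joint angles; "joint_vel": joint speeds; "tau": joint torques, N m; "tcp_pos": TCP position; "orientation": TCP orientation; "wrist_force": force on the tool from outside, world axes, zero at the start; "torque": the same for the moment, N m; "width": finger opening in m; "grip_force": force on a finger pad.
Only numpy, scipy, OpenCV 4.12 (cv2) and the standard library are available. Lean on these libraries where they do the work, as an engineer would, in place of code of your own. Each camera call takes 0.05 s, during which the arm holds its last target. There are 200 camera calls.

## Working session

There is one attempt and no reset: what is moved stays moved. The work goes in short steps, Python scripts to look and compute and a tool call to move; the robot and the scene stay as the last step left them, time stands still between calls to the robot, and variables do not carry over. Pictures are saved under pics/ and viewed, at most 10 in all, crops included, and the job is handed in when it is done.

Besides the shell and the picture viewer there is one more tool, called after "Call:" as name(argument=value, ...), one argument or row to a line, values as JSON. send_rows: Moves the arm, as the interface text tells. Its arguments: {"type":"object","properties":{"gripper":{"type":"array","items":{"type":"number"}},"delta_pos":{"type":"array","items":{"type":"array","items":{"type":"number"}}},"turn":{"type":"array","items":{"type":"array","items":{"type":"number"}}}},"required":["gripper","delta_pos","turn"]}

```bash
mkdir -p pics
cat > h.py <<'E'
import numpy as np, cv2
from plant import ctrl
def cam(n,save=None):
    c=ctrl.camera(n); c['f']=200/np.tan(np.radians(c['vfov'])/2)
    c['R']=np.array(c['R']);c['t']=np.array(c['t'])
    if save: cv2.imwrite('pics/'+save,c['pixels'][:,:,::-1])
    return c
def ray(c,u,v,z):
    d=c['R'].T@np.array([(u-c['cx'])/c['f'],(v-c['cy'])/c['f'],1]); o=-c['R'].T@c['t']
    return o+d*(z-o[2])/d[2]
def proj(c,X):
    p=c['R']@np.array(X)+c['t']; return c['f']*p[:2]/p[2]+[c['cx'],c['cy']]
E
python3 - <<'E'
from h import *
import pickle
cs={n:cam(n,n+'0.png') for n in('scene','top')}
pickle.dump(cs,open('c0.pkl','wb'))
for n,c in cs.items(): print(n,c['vfov'],c['cx'],c['cy'],-c['R'].T@c['t'],c['R'].round(3).tolist())
s=ctrl.sense();print(s)
E
```

```text
scene 42.592461381561236 318.03148912358415 195.787442179017 [-0.10143111 -0.92375994  0.56795667] [[0.718, -0.696, 0.02], [-0.283, -0.318, -0.905], [0.636, 0.644, -0.425]]
top 44.29835979489628 323.81437945045263 204.5036290199622 [ 0.38272701 -0.19648866  1.32413227] [[0.006, -1.0, -0.009], [-0.985, -0.004, -0.17], [0.17, 0.01, -0.985]]
{'t': 0.1, 'joints': array([ 1.13440087e+00,  2.59110416e-01,  2.08426666e-02,  1.33372932e+00,
       -3.55302255e-06,  1.41818018e+00]), 'joint_vel': array([-0.00045691, -0.00267539,  0.00288843, -0.00218133,  0.00031413,
        0.00168715]), 'tau': array([ 4.19132048e-03, -5.56690729e+01,  3.45074022e+01,  1.14954458e-02,
       -1.80984894e-04,  2.08054331e-05]), 'tcp_pos': array([0.15389362, 0.52775673, 0.23074245]), 'orientation': array([[-9.60004100e-01,  2.79985488e-01, -5.04302941e-04],
       [ 2.79985885e-01,  9.60003498e-01, -1.08970892e-03],
       [ 1.79029903e-04, -1.18732274e-03, -9.99999279e-01]]), 'wrist_force': array([-1.83129739, -0.7447907 ,  0.23320487]), 'torque': array([ 0.00745142, -0.00714153,  0.00973579]), 'grip_force': 0.0, 'width': 0.08529357043479836}
```

View pics/top0.png

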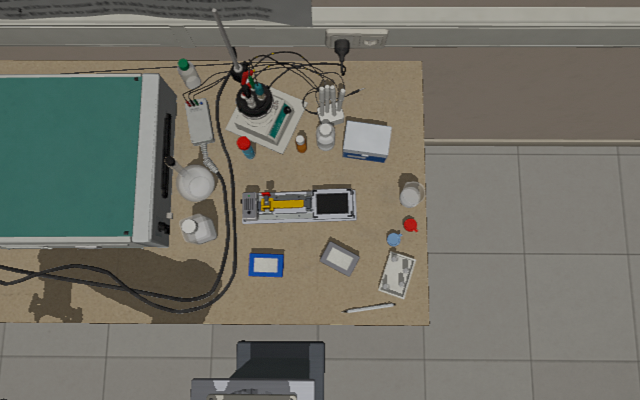

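View pics/scene0.png

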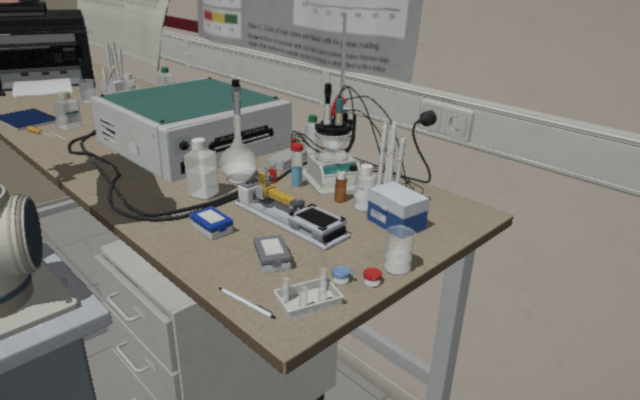

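The top view shows the shuttle deck at about (333,203), the coupler at (267,203), the blue case at (266,265) and the grey case at (339,257). The rig x axis points left in the image, roughly world +y. Next I'll measure with masks.

Run:
```python
from h import *
import pickle
cs=pickle.load(open('c0.pkl','rb')); c=cs['top']; im=c['pixels']; 
hsv=cv2.cvtColor(im,cv2.COLOR_RGB2HSV)
def meas(name,mask,box,z,op=cv2.MORPH_CLOSE):
    m=np.zeros(mask.shape,np.uint8); x0,y0,x1,y1=box; m[y0:y1,x0:x1]=mask[y0:y1,x0:x1]*255
    m=cv2.morphologyEx(m,op,np.ones((3,3)))
    cn=max(cv2.findContours(m,cv2.RETR_EXTERNAL,cv2.CHAIN_APPROX_NONE)[0],key=cv2.contourArea)
    P=np.array([ray(c,u,v,z)[:2] for u,v in cn[:,0]],np.float32)
    r=cv2.minAreaRect(P*1000); b=cv2.boxPoints(r)
    print(name,cv2.contourArea(cn),'c',np.round(r[0],1),'size',np.round(r[1],1),'edge ang',[round(float(np.degrees(np.arctan2(*(b[i+1]-b[i])[::-1]))),1) for i in(0,1)], cv2.boundingRect(cn))
h,s,v=[hsv[:,:,i].astype(int) for i in range(3)]
meas('blue',(h>100)&(h<125)&(s>150),(240,245,295,285),.034)
print(hsv[257,325:356:3].tolist(), hsv[203,305:360:4].tolist())
print(hsv[262,330], hsv[195,350])
meas('mat',(v<60),(305,185,362,225),.042)
meas('yellow',(h>18)&(h<30)&(s>170),(250,185,320,220),.06)
meas('red',((h<6)|(h>174))&(s>150),(250,180,290,220),.09)
meas('greyc',(s<40),(315,235,365,280),.034)
up=lambda n,b,k:cv2.resize(cs[n]['pixels'][b[1]:b[3],b[0]:b[2],::-1],None,fx=k,fy=k,interpolation=cv2.INTER_CUBIC)
a=up('top',(235,180,365,285),6);cv2.imwrite('pics/topcrop.png',a[:600,:800])
```

```text
blue 699.5 c [445.1 -32.2] size [87.4 58.4] edge ang [-1.7, 88.3] (249, 253, 34, 24)
[[126, 11, 113], [26, 11, 178], [27, 13, 179], [26, 12, 175], [27, 13, 177], [26, 12, 176], [26, 12, 175], [30, 10, 172], [30, 12, 175], [20, 6, 134], [120, 9, 112]] [[106, 46, 83], [105, 28, 72], [114, 8, 169], [0, 0, 29], [0, 0, 29], [60, 9, 29], [0, 0, 28], [105, 17, 30], [80, 26, 30], [105, 18, 29], [30, 20, 26], [116, 11, 163], [108, 11, 118], [19, 68, 142]]
[120   4 116] [110   9 169]
mat 557.5 c [ 607.7 -205.1] size [52.3 81.5] edge ang [-87.4, 2.6] (317, 193, 31, 21)
yellow 279.0 c [601.6 -74.2] size [ 31.8 110.1] edge ang [-89.7, 0.3] (261, 198, 43, 13)
red 21.5 c [623.5 -35.6] size [ 7.8 20.7] edge ang [-89.8, 0.2] (262, 192, 9, 4)
greyc 745.5 c [ 462.3 -224.7] size [90.4 60.6] edge ang [-28.0, 62.0] (320, 241, 40, 36)
```

View pics/topcrop.png

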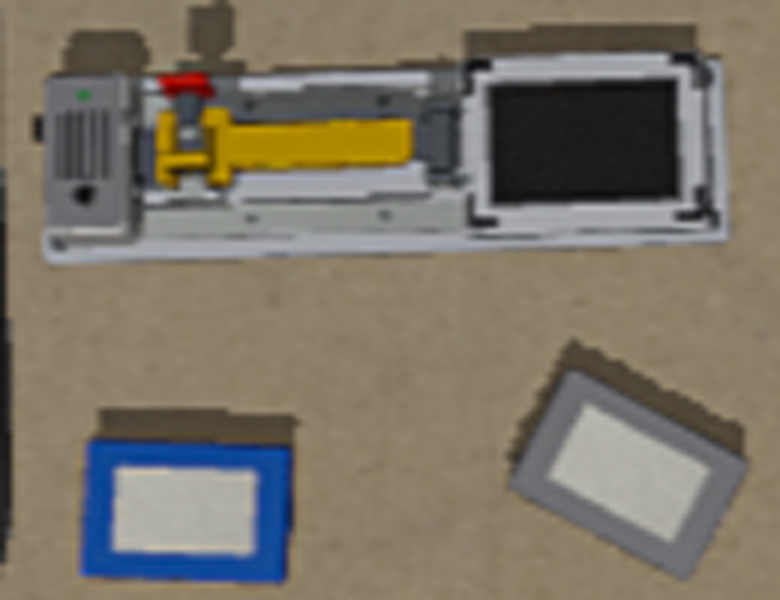

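Blue case is at (0.445,-0.032), long axis about 88°, size 87x58. Grey case is at (0.462,-0.225), long axis about 62°, size 90x60. Deck is at (0.608,-0.205) with the rig x axis at about 92.5°, which puts the ball near (0.600,-0.035). The red plate at (0.6235,-0.036) agrees with that. I'll move to an overview pose and look with the wrist camera.

```bash
cat >> h.py <<'E'
from scipy.spatial.transform import Rotation as Ro
def go(p,yaw,s=None):
    "delta in tool cm and turn deg for tool pointing down, tool y at yaw deg (mod 180 not applied)"
    s=s or ctrl.sense(); R=np.array(s['orientation']); y=np.radians(yaw)
    ty=np.array([np.cos(y),np.sin(y),0]); tz=np.array([0,0,-1.]); T=np.c_[np.cross(ty,tz),ty,tz]
    print('delta',(R.T@(np.array(p)-s['tcp_pos'])*100).round(2),'turn',np.degrees(Ro.from_matrix(R.T@T).as_rotvec()).round(1))
E
python3 -c "
from h import *
go([.5,-.12,.3],2.5)"
```

```text
delta [-51.36 -52.5   -6.87] turn [-0.1  0.  71.2]
```

Call:
send_rows(
  gripper=[8.5,8.5,8.5,8.5,8.5,8.5,8.5,8.5,8.5,8.5,8.5,8.5,8.5,8.5,8.5,8.5,8.5,8.5,8.5],
  delta_pos=[
    [-51.4,-52.5,-6.9],
    [-51.4,-52.5,-6.9],
    [-51.4,-52.5,-6.9],
    [-51.4,-52.5,-6.9],
    [-51.4,-52.5,-6.9],
    [-51.4,-52.5,-6.9],
    [-51.4,-52.5,-6.9],
    [-51.4,-52.5,-6.9],
    [-51.4,-52.5,-6.9],
    [-51.4,-52.5,-6.9],
    [-51.4,-52.5,-6.9],
    [-51.4,-52.5,-6.9],
    [-51.4,-52.5,-6.9],
    [-51.4,-52.5,-6.9],
    [-51.4,-52.5,-6.9],
    [-51.4,-52.5,-6.9],
    [-51.4,-52.5,-6.9],
    [-51.4,-52.5,-6.9],
    [-51.4,-52.5,-6.9],
  ],
  turn=[
    [0,0,71.2],
    [0,0,71.2],
    [0,0,71.2],
    [0,0,71.2],
    [0,0,71.2],
    [0,0,71.2],
    [0,0,71.2],
    [0,0,71.2],
    [0,0,71.2],
    [0,0,71.2],
    [0,0,71.2],
    [0,0,71.2],
    [0,0,71.2],
    [0,0,71.2],
    [0,0,71.2],
    [0,0,71.2],
    [0,0,71.2],
    [0,0,71.2],
    [0,0,71.2],
  ],
)

```text
t: 2.0
tcp_pos: [0.5, -0.1189, 0.3005]
orientation: [[-0.046, 0.999, 0.0], [0.999, 0.046, 0.0], [0.0, 0.0, -1.0]]
wrist_force: [-0.2, 0.3, -0.2]
width: 0.0852
grip_force: 0.0
```

Run:
```python
from h import *
import pickle
c=cam('wrist','w1.png'); pickle.dump(c,open('w1.pkl','wb'))
print(c['vfov'],c['cx'],c['cy'],-c['R'].T@c['t'],c['R'].round(3).tolist())
s=ctrl.sense();print(s['t'],s['tcp_pos'],s['orientation'].round(3),s['joints'].round(2))
```

```text
66.46840943671002 319.4169970714077 195.81833838859268 [ 0.4976897  -0.05151244  0.44290805] [[0.999, 0.044, 0.002], [0.042, -0.965, 0.259], [0.013, -0.259, -0.966]]
2.05 [ 0.50006204 -0.11886037  0.30063882] [[-0.046  0.999  0.   ]
 [ 0.999  0.046 -0.   ]
 [-0.     0.    -1.   ]] [-0.4   0.19  0.1   1.48  0.    1.13]
```

View pics/w1.png

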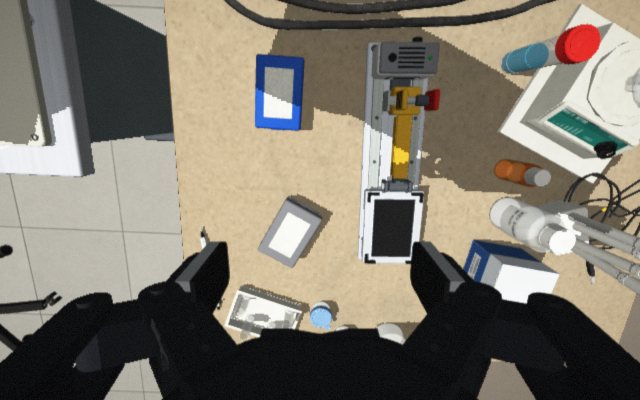

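The wrist view shows all of it: blue lid at (280,92), grey lid at (291,231), deck mat at (393,228), coupler at (405,100) and red plate at (433,100). I'll measure these and compare them with the top view.

```bash
cat >> h.py <<'E'
def meas(c,name,mask,box,z,op=cv2.MORPH_CLOSE,pr=True):
    m=np.zeros(mask.shape,np.uint8); x0,y0,x1,y1=box; m[y0:y1,x0:x1]=mask[y0:y1,x0:x1]*255
    m=cv2.morphologyEx(m,op,np.ones((3,3)))
    cn=max(cv2.findContours(m,cv2.RETR_EXTERNAL,cv2.CHAIN_APPROX_NONE)[0],key=cv2.contourArea)
    P=np.array([ray(c,u,v,z)[:2] for u,v in cn[:,0]],np.float32)*1000
    r=cv2.minAreaRect(P); b=cv2.boxPoints(r); e=max(b[1]-b[0],b[2]-b[1],key=np.linalg.norm)
    print(name,'c',np.round(r[0],1),'size',np.round(r[1],1),'long',round(float(np.degrees(np.arctan2(e[1],e[0]))%180),1),cv2.boundingRect(cn))
def hsv(c): return [x.astype(int) for x in cv2.split(cv2.cvtColor(c['pixels'],cv2.COLOR_RGB2HSV))]
E
python3 - <<'E'
from h import *
import pickle
c=pickle.load(open('w1.pkl','rb')); h,s,v=hsv(c)
meas(c,'blue',(h>100)&(h<125)&(s>130),(245,45,315,140),.034)
meas(c,'bluelabel',(s<70)&(v>90),(262,62,298,124),.034,cv2.MORPH_OPEN)
meas(c,'grey',(s<35),(250,190,330,272),.034,cv2.MORPH_OPEN)
meas(c,'greylabel',(s<60)&(v>180),(265,205,318,260),.034,cv2.MORPH_OPEN)
meas(c,'mat',v<60,(366,190,420,262),.042)
meas(c,'red',((h<6)|(h>174))&(s>150),(400,80,450,120),.1)
meas(c,'yellow',(h>18)&(h<32)&(s>150),(380,80,425,190),.06)
print(h[100,400:444:3],s[100,400:444:3],v[100,400:444:3])
k=cv2.resize(c['pixels'][35:275,350:450,::-1],None,fx=2.5,fy=2.5,interpolation=cv2.INTER_CUBIC)
cv2.imwrite('pics/w1c.png',cv2.rotate(k,cv2.ROTATE_90_CLOCKWISE))
E
```

```text
blue c [445.2 -28.6] size [88.7 58.8] long 88.3 (255, 55, 49, 75)
bluelabel c [444.8 -28.1] size [60.6 35.7] long 88.3 (264, 67, 30, 52)
grey c [ 463.9 -217.2] size [95.5 59.3] long 62.5 (258, 197, 64, 70)
greylabel c [ 462.  -221.6] size [62.2 38. ] long 62.3 (269, 213, 41, 45)
mat c [ 607.1 -201.3] size [53.3 82.4] long 92.1 (372, 200, 42, 56)
red c [618.5 -30.8] size [14.4 20.5] long 93.1 (425, 89, 15, 21)
yellow c [601.9 -71.1] size [ 35. 110.] long 92.5 (390, 87, 31, 92)
[ 21  21  21  68  60  78  90 110 101 102   4   2   0   7  19] [166 202 188  17   9  17  22  47  37  26 247 223 209 118  70] [ 43 125 138 120 115  77  47  49  55  49  63  71 127 106 105]
```

View pics/w1c.png

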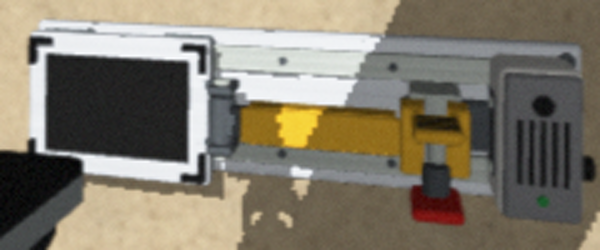

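Both cameras agree in x. In y they differ by a constant 3.5 mm or so, which cancels between pick and place, so I'll use the mean. Rig x axis is 92.4°. I'll pick the blue case first.

```bash
python3 -c "
from h import *
go([.445,-.030,.08],-1.7)
go([.445,-.030,.008],-1.7)"
```

```text
delta [ 9.13 -5.1  22.06] turn [0.  0.  4.3]
delta [ 9.13 -5.11 29.26] turn [0.  0.  4.3]
```

Call:
send_rows(
  gripper=[8.5,8.5,8.5,8.5,8.5,8.5,8.5,8.5,8.5,8.5,8.5,5.0,5.0,5.0,5.0,5.0,5.0,5.0,5.0],
  delta_pos=[
    [9.1,-5.1,5],
    [9.1,-5.1,10],
    [9.1,-5.1,14],
    [9.1,-5.1,18],
    [9.1,-5.1,22],
    [9.1,-5.1,24.5],
    [9.1,-5.1,27],
    [9.1,-5.1,28.5],
    [9.1,-5.1,29.2],
    [9.1,-5.1,29.2],
    [9.1,-5.1,29.2],
    [9.1,-5.1,29.2],
    [9.1,-5.1,29.2],
    [9.1,-5.1,29.2],
    [9.1,-5.1,29.2],
    [9.1,-5.1,29.2],
    [9.1,-5.1,29.2],
    [9.1,-5.1,29.2],
    [9.1,-5.1,29.2],
  ],
  turn=[
    [0,0,4.3],
    [0,0,4.3],
    [0,0,4.3],
    [0,0,4.3],
    [0,0,4.3],
    [0,0,4.3],
    [0,0,4.3],
    [0,0,4.3],
    [0,0,4.3],
    [0,0,4.3],
    [0,0,4.3],
    [0,0,4.3],
    [0,0,4.3],
    [0,0,4.3],
    [0,0,4.3],
    [0,0,4.3],
    [0,0,4.3],
    [0,0,4.3],
    [0,0,4.3],
  ],
)

```text
t: 3.95
tcp_pos: [0.4458, -0.0314, 0.0093]
orientation: [[0.031, 1.0, 0.001], [1.0, -0.031, -0.0], [-0.0, 0.001, -1.0]]
wrist_force: [-1.9, 0.6, 10.5]
width: 0.0588
grip_force: 63.7
```

```bash
python3 -c "
from h import *
go([.6072,-.203,.13],2.4)"
```

```text
delta [-16.66  16.68 -12.04] turn [ 0.1  0.  -4.2]
```

Call:
send_rows(
  gripper=[5.0,5.0,5.0,5.0,5.0,5.0,5.0,5.0,5.0,5.0,5.0,5.0,5.0],
  delta_pos=[
    [0,0,-2],
    [0,0,-5],
    [0,0,-9],
    [-1,1,-12],
    [-4,4,-12],
    [-7,7,-12],
    [-10,10,-12],
    [-13,13,-12],
    [-15,15,-12],
    [-16.6,16.6,-12],
    [-16.7,16.7,-12],
    [-16.7,16.7,-12],
    [-16.7,16.7,-12],
  ],
  turn=[
    [0,0,0],
    [0,0,0],
    [0,0,0],
    [0,0,-1],
    [0,0,-2],
    [0,0,-3],
    [0,0,-4.2],
    [0,0,-4.2],
    [0,0,-4.2],
    [0,0,-4.2],
    [0,0,-4.2],
    [0,0,-4.2],
    [0,0,-4.2],
  ],
)

```text
t: 5.25
tcp_pos: [0.6066, -0.2027, 0.1283]
orientation: [[-0.043, 0.999, -0.001], [0.999, 0.043, 0.0], [0.0, -0.001, -1.0]]
wrist_force: [-0.0, -0.5, -1.9]
width: 0.059
grip_force: 66.2
```

Run:
```python
from h import *
import pickle
c=cam('wrist','w2.png'); s=ctrl.sense(); t=cam('top'); pickle.dump((c,t,s),open('w2.pkl','wb'))
print(s['t'],s['tcp_pos'],s['width'],s['grip_force'],proj(c,s['tcp_pos']))
```

```text
5.3 [ 0.60666133 -0.20256587  0.12853623] 0.05879398348429529 66.20889544487 [317.66365574 251.33476239]
```

View pics/w2.png

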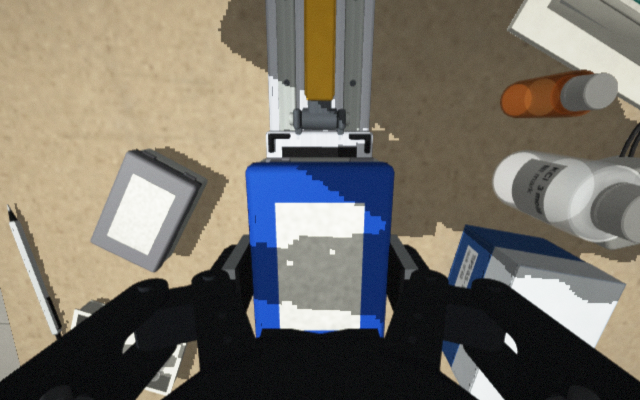

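The case is held square between the fingers, with its front edge near v=164. The front corner stops are visible at (271,140) and (369,140), and the mat's front edge is near v=148. I'll check the alignment from these edges.

Run:
```python
from h import *
import pickle
c,t,s=pickle.load(open('w2.pkl','rb')); h,sa,v=hsv(c)
g=v[:,:]
print('col',[(r,int(v[r,325]),int(sa[r,325])) for r in range(126,172,2)])
for r in(138,150,190,220): 
  x=v[r]; print(r,'edges',[(u,int(h[r,u]),int(sa[r,u]),int(x[u])) for u in list(range(240,285,3))+list(range(355,400,3))])
ax=np.array([-.043,.999]);ay=np.array([-.999,-.043]) # rig axes
p0=s['tcp_pos'][:2]
f=lambda u,vv,z:(lambda d:np.round([d@ax*1000,d@ay*1000],1))(ray(c,u,vv,z)[:2]-p0)
zt=s['tcp_pos'][2]-.0093+.034
print('case front',f(320,164,zt),'L',f(247,190,zt),'R',f(393,190,zt))
print('deck front',f(320,132,.042),'mat front',f(320,148,.042),'stops',f(269,135,.046),f(371,135,.046))
print('label');
```

```text
col [(126, 82, 31), (128, 68, 30), (130, 177, 13), (132, 198, 9), (134, 235, 7), (136, 242, 5), (138, 242, 5), (140, 242, 4), (142, 241, 5), (144, 241, 5), (146, 195, 9), (148, 41, 19), (150, 33, 0), (152, 35, 7), (154, 28, 18), (156, 39, 33), (158, 83, 6), (160, 94, 11), (162, 70, 157), (164, 74, 207), (166, 88, 212), (168, 100, 212), (170, 102, 213)]
138 edges [(240, 19, 69, 200), (243, 21, 64, 203), (246, 20, 66, 200), (249, 19, 67, 202), (252, 19, 67, 201), (255, 18, 67, 199), (258, 19, 67, 199), (261, 19, 63, 201), (264, 19, 64, 203), (267, 100, 7, 229), (270, 90, 22, 35), (273, 150, 26, 20), (276, 105, 14, 75), (279, 105, 13, 80), (282, 120, 6, 79), (355, 110, 26, 30), (358, 113, 34, 30), (361, 105, 26, 40), (364, 90, 32, 24), (367, 105, 34, 30), (370, 85, 29, 52), (373, 23, 50, 112), (376, 18, 66, 104), (379, 18, 70, 106), (382, 20, 68, 108), (385, 18, 69, 104), (388, 20, 68, 128), (391, 20, 65, 205), (394, 19, 69, 178), (397, 20, 67, 178)]
150 edges [(240, 20, 68, 200), (243, 18, 66, 200), (246, 20, 66, 202), (249, 19, 69, 199), (252, 20, 65, 205), (255, 20, 64, 208), (258, 1
[... 1204 characters left out ...]
49, 111, 194, 202), (252, 110, 209, 210), (255, 110, 210, 148), (258, 110, 210, 214), (261, 110, 209, 215), (264, 110, 207, 214), (267, 110, 204, 216), (270, 110, 211, 213), (273, 110, 211, 212), (276, 38, 4, 239), (279, 36, 5, 247), (282, 30, 5, 247), (355, 30, 4, 248), (358, 30, 5, 247), (361, 30, 5, 246), (364, 112, 136, 213), (367, 110, 213, 204), (370, 110, 214, 204), (373, 110, 213, 206), (376, 110, 213, 204), (379, 110, 211, 208), (382, 112, 213, 126), (385, 112, 208, 114), (388, 110, 231, 96), (391, 120, 34, 68), (394, 19, 70, 98), (397, 21, 73, 94)]
case front [48.5 -1.2] L [38.2 27.8] R [ 38.1 -30.1]
deck front [54.5 -1.5] mat front [42.8 -1.5] stops [52.6 35.4] [ 52.5 -38.4]
label
```

The case's lateral offset from the deck is about 0.3 mm. It sits about 1.6 mm too far along rig +x (tool +x), and the transported top and wrist measurements give the same figure. I'll correct by -1.6 mm in tool x and lower.

Call:
send_rows(
  gripper=[5.0,5.0,5.0,5.0,5.0,5.0,5.0,5.0,6.4,7.2,8.5,8.5,8.5,8.5],
  delta_pos=[
    [-0.16,0,2],
    [-0.16,0,4],
    [-0.16,0,5.5],
    [-0.16,0,6.5],
    [-0.16,0,7.2],
    [-0.16,0,7.6],
    [-0.16,0,7.65],
    [-0.16,0,7.65],
    [-0.16,0,7.65],
    [-0.16,0,7.65],
    [-0.16,0,7.65],
    [-0.16,0,7.65],
    [-0.16,0,7.65],
    [-0.16,0,7.65],
  ],
  turn=[
    [0,0,0],
    [0,0,0],
    [0,0,0],
    [0,0,0],
    [0,0,0],
    [0,0,0],
    [0,0,0],
    [0,0,0],
    [0,0,0],
    [0,0,0],
    [0,0,0],
    [0,0,0],
    [0,0,0],
    [0,0,0],
  ],
)

```text
t: 6.75
tcp_pos: [0.6073, -0.2049, 0.0518]
orientation: [[-0.043, 0.999, 0.0], [0.999, 0.043, -0.0], [-0.0, 0.0, -1.0]]
wrist_force: [-0.4, 0.6, -0.2]
width: 0.0852
grip_force: 0.0
```

Run:
```python
from h import *
s=ctrl.sense(); print(s['width'],s['tcp_pos'])
go([.602,-.24,.19],2.4); go([.463,-.223,.13],-28.)
```

```text
0.08523114264918678 [ 0.60732311 -0.20493452  0.0518092 ]
delta [ -3.48  -0.68 -13.82] turn [0. 0. 0.]
delta [ -1.19 -14.5   -7.82] turn [ 0.   0.  30.4]
```

Call:
send_rows(
  gripper=[8.5,8.5,8.5,8.5,8.5,8.5,8.5],
  delta_pos=[
    [0,0,-2],
    [0,0,-5],
    [-1,0,-9],
    [-3,0,-13],
    [-4,0,-16],
    [-4,0,-16],
    [-4,0,-16],
  ],
  turn=[
    [0,0,0],
    [0,0,0],
    [0,0,0],
    [0,0,0],
    [0,0,0],
    [0,0,0],
    [0,0,0],
  ],
)

```text
t: 7.45
tcp_pos: [0.6091, -0.2452, 0.212]
orientation: [[-0.042, 0.999, 0.001], [0.999, 0.042, -0.0], [-0.0, 0.001, -1.0]]
wrist_force: [0.0, -0.2, -0.8]
width: 0.085
grip_force: 0.0
```

Run:
```python
from h import *
import pickle
c=cam('wrist','w3.png'); t=cam('top'); s=ctrl.sense(); pickle.dump((c,t,s),open('w3.pkl','wb'))
print(s['t'],s['tcp_pos'],proj(c,[.607,-.205,.042]))
go([.463,-.223,.13],-28.); go([.463,-.223,.008],-28.)
```

```text
7.55 [ 0.60858485 -0.24439696  0.21048168] [317.63382531 141.6715698 ]
delta [  2.75 -14.44   8.08] turn [-0.1 -0.  30.4]
delta [  2.74 -14.42  20.28] turn [-0.1 -0.  30.4]
```

View pics/w3.png

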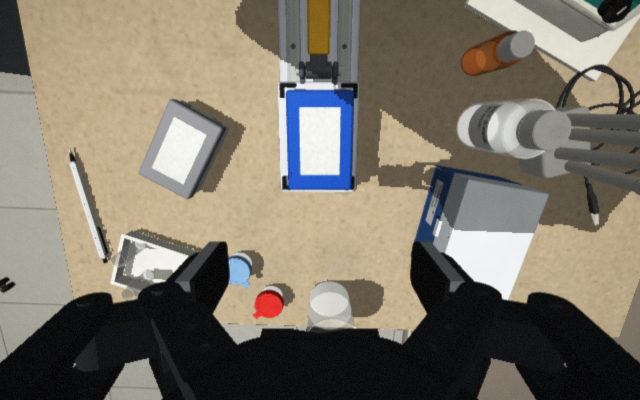

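The blue case lies square between the four corner stops, with its lid at (320,140). The grey lid is at (182,148). I'll measure both in this one view so the biases cancel.

Run:
```python
from h import *
import pickle
c,t,s=pickle.load(open('w3.pkl','rb')); h,sa,v=hsv(c)
meas(c,'blue',(h>100)&(h<125)&(sa>130),(275,80,365,196),.076)
meas(c,'bluelab',(sa<60)&(v>120),(296,102,345,180),.076,cv2.MORPH_OPEN)
meas(c,'greylab',(sa<60)&(v>200),(145,110,215,190),.034,cv2.MORPH_OPEN)
h,sa,v=hsv(t)
meas(t,'top blue',(h>100)&(h<125)&(sa>130),(300,180,365,230),.076)
meas(t,'top greylab',(sa<60)&(v>155),(318,238,362,278),.034)
```

```text
blue c [ 609.1 -201.4] size [59.8 87.1] long 92.3 (286, 90, 69, 99)
bluelab c [ 608.6 -201.8] size [35.8 59.8] long 92.6 (299, 107, 41, 68)
greylab c [ 462.1 -221.3] size [60.4 36.4] long 62.4 (153, 118, 53, 66)Traceback (most recent call last):
  File "<stdin>", line 8, in <module>
  File "h.py", line 22, in meas
    cn=max(cv2.findContours(m,cv2.RETR_EXTERNAL,cv2.CHAIN_APPROX_NONE)[0],key=cv2.contourArea)
ValueError: max() iterable argument is empty
```

Call:
send_rows(
  gripper=[8.5,8.5,8.5,8.5,8.5,8.5,8.5,8.5,8.5,8.5,8.5,5.0,5.0,5.0,5.0,5.0,5.0,5.0],
  delta_pos=[
    [0.8,-4,0],
    [1.8,-8,1],
    [2.5,-12,4],
    [2.8,-14.5,8],
    [2.8,-14.5,11],
    [2.8,-14.5,14],
    [2.8,-14.5,17],
    [2.8,-14.5,19],
    [2.8,-14.5,20.2],
    [2.8,-14.5,20.2],
    [2.8,-14.5,20.2],
    [2.8,-14.5,20.2],
    [2.8,-14.5,20.2],
    [2.8,-14.5,20.2],
    [2.8,-14.5,20.2],
    [2.8,-14.5,20.2],
    [2.8,-14.5,20.2],
    [2.8,-14.5,20.2],
  ],
  turn=[
    [0,0,8],
    [0,0,16],
    [0,0,24],
    [0,0,30.1],
    [0,0,30.1],
    [0,0,30.1],
    [0,0,30.1],
    [0,0,30.1],
    [0,0,30.1],
    [0,0,30.1],
    [0,0,30.1],
    [0,0,30.1],
    [0,0,30.1],
    [0,0,30.1],
    [0,0,30.1],
    [0,0,30.1],
    [0,0,30.1],
    [0,0,30.1],
  ],
)

```text
t: 9.35
tcp_pos: [0.4633, -0.2232, 0.0108]
orientation: [[0.464, 0.886, 0.001], [0.886, -0.464, -0.001], [-0.0, 0.001, -1.0]]
wrist_force: [-1.0, 0.5, 5.6]
width: 0.0586
grip_force: 64.8
```

Run:
```python
from h import *
s=ctrl.sense(); print(s['width'],s['tcp_pos'])
go([.608,-.204,.18],2.5)
```

```text
0.05858226965065035 [ 0.4632635  -0.22320647  0.01078288]
delta [  8.42  11.95 -16.9 ] turn [  0.1   0.  -30.2]
```

Call:
send_rows(
  gripper=[5.0,5.0,5.0,5.0,5.0,5.0,5.0,5.0,5.0,5.0,5.0,5.0,5.0],
  delta_pos=[
    [0,0,-3],
    [0,0,-7],
    [0,0,-11],
    [0,0,-15],
    [2,3,-16.8],
    [4,6,-16.8],
    [6,9,-16.8],
    [7.5,11,-16.8],
    [8.4,12,-16.8],
    [8.4,12,-16.8],
    [8.4,12,-16.8],
    [8.4,12,-16.8],
    [8.4,12,-16.8],
  ],
  turn=[
    [0,0,0],
    [0,0,0],
    [0,0,0],
    [0,0,0],
    [0,0,-8],
    [0,0,-16],
    [0,0,-24],
    [0,0,-30.2],
    [0,0,-30.2],
    [0,0,-30.2],
    [0,0,-30.2],
    [0,0,-30.2],
    [0,0,-30.2],
  ],
)

```text
t: 10.65
tcp_pos: [0.6075, -0.2047, 0.1782]
orientation: [[-0.043, 0.999, 0.0], [0.999, 0.043, -0.0], [-0.0, 0.0, -1.0]]
wrist_force: [0.2, -0.1, -1.3]
width: 0.0587
grip_force: 65.8
```

Run:
```python
from h import *
import pickle
c=cam('wrist','w4.png'); s=ctrl.sense(); pickle.dump((c,s),open('w4.pkl','wb'))
print(s['t'],s['tcp_pos'],s['width'])
```

```text
10.7 [ 0.607651   -0.20465146  0.17821792] 0.05849165769061491
```

View pics/w4.png

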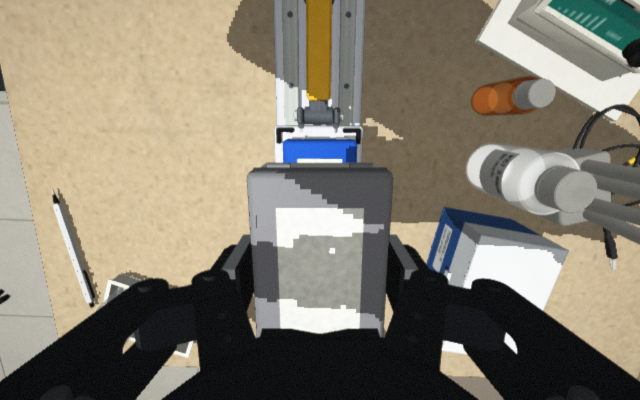

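The grey case is held square, with its label's front edge near v=208 and its own front edge near v=168. The blue lid's front edge shows below at v=139, u=284–356. I'll compute the offset between them.

Run:
```python
from h import *
import pickle
c,s=pickle.load(open('w4.pkl','rb')); h,sa,v=hsv(c)
m=lambda col,a,b:[(r,int(h[r,col]),int(sa[r,col]),int(v[r,col])) for r in range(a,b)]
print(m(345,135,145)); print(m(345,160,180)); print(m(330,203,212))
def span(mask,row):
    u=np.where(mask[row])[0]; return u.min(),u.max()
B=(h>105)&(h<118)&(sa>140); B[:,:270]=0;B[:,370:]=0
print('blue',[span(B,r) for r in(145,150,155)])
L=(sa<12)&(v>230); L[:,:260]=0;L[:,380:]=0
print('lab',[span(L,r) for r in(212,218,224)])
ax=np.array([-.0436,.999]);ay=np.array([-.999,-.0436]);p0=s['tcp_pos'][:2]
f=lambda u,vv,z:(lambda d:np.round([d@ax*1000,d@ay*1000],1))(ray(c,u,vv,z)[:2]-p0)
zt=s['tcp_pos'][2]-.0108+.034
print('grey lab front',f(320,208,zt),'L',f(276,218,zt),'R',f(364,218,zt),'edge',f(320,168,zt))
print('blue front',f(320,139,.076),f(284,150,.076),f(356,150,.076))
c2,t,s2=pickle.load(open('w2.pkl','rb')); p0=s2['tcp_pos'][:2]; c=c2
print('prev bluelab front',f(320,203.5,s2['tcp_pos'][2]+.0247))
```

```text
[(135, 105, 10, 208), (136, 98, 15, 140), (137, 120, 10, 131), (138, 126, 9, 147), (139, 113, 64, 119), (140, 112, 188, 138), (141, 110, 214, 180), (142, 110, 211, 203), (143, 110, 208, 217), (144, 110, 210, 222)]
[(160, 110, 209, 212), (161, 110, 201, 208), (162, 112, 141, 154), (163, 109, 41, 106), (164, 70, 8, 100), (165, 40, 15, 102), (166, 48, 12, 104), (167, 50, 9, 83), (168, 120, 9, 60), (169, 90, 10, 52), (170, 90, 13, 58), (171, 96, 20, 63), (172, 150, 4, 67), (173, 120, 3, 76), (174, 120, 10, 80), (175, 120, 10, 77), (176, 130, 10, 80), (177, 90, 3, 83), (178, 114, 15, 86), (179, 120, 10, 80)]
[(203, 120, 5, 94), (204, 126, 9, 144), (205, 132, 8, 165), (206, 126, 8, 169), (207, 120, 3, 179), (208, 36, 5, 237), (209, 36, 5, 249), (210, 30, 4, 249), (211, 30, 4, 250)]
blue [(np.int64(283), np.int64(356)), (np.int64(283), np.int64(355)), (np.int64(283), np.int64(355))]
lab [(np.int64(276), np.int64(342)), (np.int64(276), np.int64(352)), (np.int64(277), np.int64(362))]
grey lab front [30.3 -1.1] L [26.  17.1] R [ 25.9 -19.2] edge [46.8 -1.1]
blue front [48.2 -1.5] [39.6 27.2] [ 39.5 -30.2]
prev bluelab front [32.6 -1.2]
```

The grey case needs about +1.7 mm in tool x and +0.4 mm in tool y. The release TCP height is 0.087.

Call:
send_rows(
  gripper=[5.0,5.0,5.0,5.0,5.0,5.0,5.0,5.0,6.4,7.2,8.5,8.5,8.5,8.5],
  delta_pos=[
    [0.17,0.04,3],
    [0.17,0.04,6],
    [0.17,0.04,7.5],
    [0.17,0.04,8.4],
    [0.17,0.04,8.9],
    [0.17,0.04,9.1],
    [0.17,0.04,9.1],
    [0.17,0.04,9.1],
    [0.17,0.04,9.1],
    [0.17,0.04,9.1],
    [0.17,0.04,9.1],
    [0.17,0.04,9.1],
    [0.17,0.04,9.1],
    [0.17,0.04,9.1],
  ],
  turn=[
    [0,0,0],
    [0,0,0],
    [0,0,0],
    [0,0,0],
    [0,0,0],
    [0,0,0],
    [0,0,0],
    [0,0,0],
    [0,0,0],
    [0,0,0],
    [0,0,0],
    [0,0,0],
    [0,0,0],
    [0,0,0],
  ],
)

```text
t: 12.1
tcp_pos: [0.6086, -0.2027, 0.0868]
orientation: [[-0.044, 0.999, 0.0], [0.999, 0.044, -0.0], [-0.0, 0.0, -1.0]]
wrist_force: [-1.1, -0.0, 0.2]
width: 0.085
grip_force: 0.0
```

Call:
send_rows(
  gripper=[8.5,8.5,8.5,8.5,8.5,8.5,8.5,8.5],
  delta_pos=[
    [0,0,-1],
    [0,0,-4],
    [0,0,-8],
    [-2,0,-12],
    [-4,0,-14],
    [-4,0,-14],
    [-4,0,-14],
    [-4,0,-14],
  ],
  turn=[
    [0,0,0],
    [0,0,0],
    [0,0,0],
    [0,0,0],
    [0,0,0],
    [0,0,0],
    [0,0,0],
    [0,0,0],
  ],
)

```text
t: 12.9
tcp_pos: [0.6099, -0.2419, 0.2257]
orientation: [[-0.044, 0.999, -0.002], [0.999, 0.044, 0.001], [0.001, -0.002, -1.0]]
wrist_force: [0.7, -0.2, -0.9]
width: 0.0848
grip_force: 0.0
```

Run:
```python
from h import *
import pickle
c=cam('wrist','w5.png'); sc=cam('scene'); s=ctrl.sense(); pickle.dump((c,sc,s),open('w5.pkl','wb'))
print(s['t'],s['tcp_pos'])
h,sa,v=hsv(c); u,w=proj(c,[.608,-.204,.11]).astype(int); print(u,w)
meas(c,'greylab',(sa<60)&(v>150),(u-32,w-50,u+32,w+50),.11,cv2.MORPH_OPEN)
a=cv2.resize(c['pixels'][0:240,200:440,::-1],None,fx=1.65,fy=2.0*1.0); b=cv2.resize(sc['pixels'][150:270,220:370,::-1],None,fx=2.6,fy=4.0)
cv2.imwrite('pics/stack.png',np.hstack([a,b]))
```

```text
13.0 [ 0.60995476 -0.24174842  0.22566806]
318 150
greylab c [ 607.  -198.7] size [49.3 70.4] long 92.5 (287, 100, 61, 86)
```

View pics/stack.png

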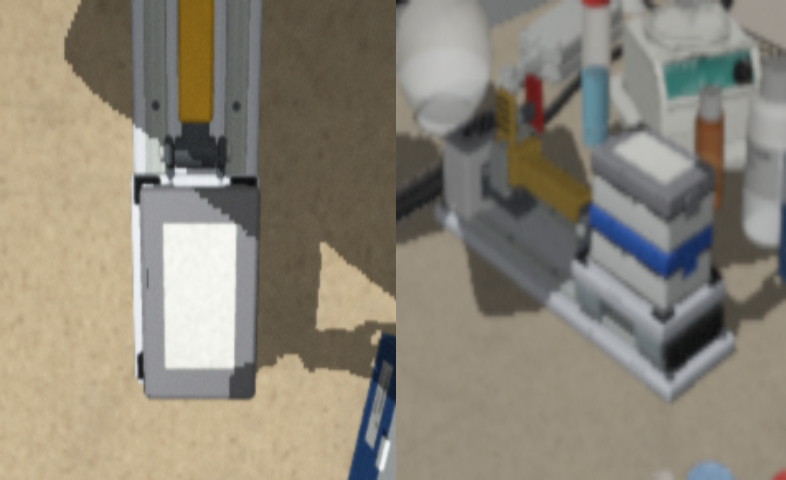

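The stack is square: grey on blue, inside the stops. Now I'll move over the coupler for a close look.

Run:
```python
from h import *
import pickle
c,sc,s=pickle.load(open('w5.pkl','rb')); h,sa,v=hsv(c)
meas(c,'greylab',(sa<20)&(v>200),(290,100,350,190),.11,cv2.MORPH_OPEN)
go([.6005,-.055,.2],2.4)
```

```text
greylab c [ 610.1 -202.4] size [36.2 59.3] long 92.5 (299, 112, 44, 72)
delta [18.7  -0.1   2.59] turn [-0.1 -0.1  0.2]
```

Call:
send_rows(
  gripper=[8.5,8.5,8.5,8.5,8.5,8.5,8.5],
  delta_pos=[
    [4,0,0],
    [8,0,1],
    [12,0,2],
    [16,0,2.6],
    [18.7,-0.1,2.6],
    [18.7,-0.1,2.6],
    [18.7,-0.1,2.6],
  ],
  turn=[
    [0,0,0],
    [0,0,0],
    [0,0,0],
    [0,0,0],
    [0,0,0],
    [0,0,0],
    [0,0,0],
  ],
)

```text
t: 13.7
tcp_pos: [0.6008, -0.055, 0.2005]
orientation: [[-0.046, 0.999, -0.001], [0.999, 0.046, -0.0], [-0.0, -0.001, -1.0]]
wrist_force: [0.4, -0.7, 0.7]
width: 0.0847
grip_force: 0.0
```

Run:
```python
from h import *
import pickle
c=cam('wrist','w6.png'); t=cam('top'); s=ctrl.sense(); pickle.dump((c,t,s),open('w6.pkl','wb'))
print(s['t'],s['tcp_pos'],proj(c,[.6,-.034,.1]))
h,sa,v=hsv(c); u,w=proj(c,[.6,-.034,.1]).astype(int)
cv2.imwrite('pics/w6c.png',cv2.resize(c['pixels'][w-75:w+75,u-100:u+100,::-1],None,fx=4,fy=4,interpolation=cv2.INTER_CUBIC)); print('crop origin',u-100,w-75)
```

```text
13.8 [ 0.60105489 -0.05639717  0.20052049] [318.25193589 173.36170789]
crop origin 218 98
```

View pics/w6c.png

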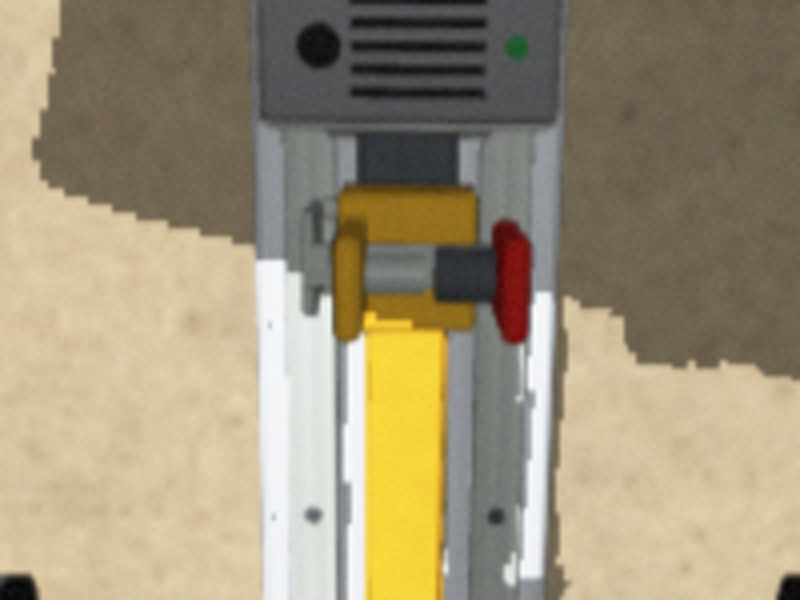

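The coupler close-up shows the yellow plate's outer edge at crop x=333 (u≈301), the red plate's outer edge at x=530 (u≈350.5), and the plate tops spanning crop rows 234–342 (v≈156–183).

Run:
```python
from h import *
import pickle
c,t,s=pickle.load(open('w6.pkl','rb'))
for z in(.102,.097): print(z,'yel',ray(c,301.3,170,z).round(4),'red',ray(c,350.4,170,z).round(4),'rear',ray(c,325,183.5,z).round(4))
h,sa,v=hsv(t)
meas(t,'top red',((h<6)|(h>174))&(sa>150),(250,180,290,220),.1)
meas(c,'bar',(h>18)&(h<32)&(sa>150)&(v>150),(300,180,335,260),.056)
```

```text
0.102 yel [ 0.5863 -0.0315  0.102 ] red [ 0.6255 -0.0297  0.102 ] rear [ 0.6058 -0.0417  0.102 ]
0.097 yel [ 0.5861 -0.0324  0.097 ] red [ 0.6261 -0.0306  0.097 ] rear [ 0.606  -0.0428  0.097 ]Traceback (most recent call last):
  File "<stdin>", line 6, in <module>
  File "h.py", line 22, in meas
    cn=max(cv2.findContours(m,cv2.RETR_EXTERNAL,cv2.CHAIN_APPROX_NONE)[0],key=cv2.contourArea)
ValueError: max() iterable argument is empty
```

Grip centre is about (0.600,-0.0325), after removing the wrist camera's +1.1 mm x bias seen on the held cases. I'll descend with the fingers partly open and check the pose before squeezing.

Call:
send_rows(
  gripper=[7,6.5,6.0,6.0,6.0,6.0,6.0,6.0,6.0,6.0,6.0,6.0],
  delta_pos=[
    [1,0,1],
    [2.3,-0.1,3],
    [2.3,-0.1,5],
    [2.3,-0.1,7],
    [2.3,-0.1,9],
    [2.3,-0.1,10.5],
    [2.3,-0.1,11.7],
    [2.3,-0.1,12.4],
    [2.3,-0.1,12.6],
    [2.3,-0.1,12.6],
    [2.3,-0.1,12.6],
    [2.3,-0.1,12.6],
  ],
  turn=[
    [0,0,0],
    [0,0,0],
    [0,0,0],
    [0,0,0],
    [0,0,0],
    [0,0,0],
    [0,0,0],
    [0,0,0],
    [0,0,0],
    [0,0,0],
    [0,0,0],
    [0,0,0],
  ],
)

```text
t: 15.0
tcp_pos: [0.5994, -0.033, 0.0755]
orientation: [[-0.044, 0.999, 0.001], [0.999, 0.044, -0.0], [-0.0, 0.001, -1.0]]
wrist_force: [-0.0, -0.1, 0.3]
width: 0.0603
grip_force: 0.0
```

Run:
```python
from h import *
c=cam('wrist','w7.png'); s=ctrl.sense(); print(s['t'],s['tcp_pos'],s['width'],s['wrist_force'],proj(c,s['tcp_pos']))
h,sa,v=hsv(c)
go([.5998,-.0325,.0738],2.4)
for nm,m in(('red',((h<6)|(h>174))&(sa>150)),('yel',(h>18)&(h<32)&(sa>150))):
    m=m.copy(); m[:150]=0; m[330:]=0; m[:,:200]=0; m[:,450:]=0
    for r in(200,210,220,230,240,250): 
        u=np.where(m[r])[0]; print(nm,r,(u.min(),u.max()) if len(u) else None)
# dark finger edges
print([ (r,[int(x) for x in v[r,225:420:5]]) for r in (240,255)])
```

```text
15.05 [ 0.59935669 -0.03297561  0.07541607] 0.05978098402456004 [ 0.72547059  0.0931835  -0.4602743 ] [317.49647802 251.29497785]
delta [0.05 0.05 0.16] turn [0.1 0.  0.1]
red 200 None
red 210 None
red 220 None
red 230 (np.int64(358), np.int64(367))
red 240 (np.int64(358), np.int64(372))
red 250 (np.int64(360), np.int64(377))
yel 200 None
yel 210 (np.int64(292), np.int64(348))
yel 220 (np.int64(291), np.int64(349))
yel 230 (np.int64(292), np.int64(348))
yel 240 (np.int64(289), np.int64(301))
yel 250 (np.int64(286), np.int64(300))
[(240, [242, 246, 239, 101, 99, 29, 18, 239, 253, 254, 167, 150, 150, 122, 120, 107, 147, 148, 147, 150, 148, 148, 102, 101, 98, 100, 95, 93, 107, 106, 194, 235, 20, 56, 101, 112, 241, 241, 239]), (255, [29, 97, 102, 81, 19, 21, 20, 242, 252, 254, 186, 126, 136, 173, 167, 106, 154, 157, 160, 158, 161, 176, 74, 72, 72, 70, 72, 71, 98, 151, 155, 230, 15, 22, 18, 98, 97, 92, 33])]
```

View pics/w7.png

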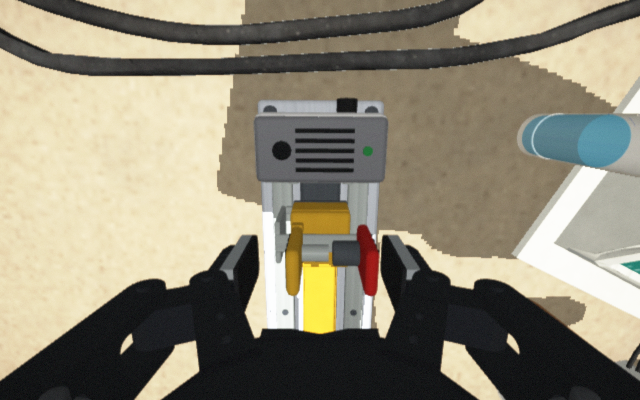

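The fingers straddle the plates: pad inner faces at u≈258 and 385 (middle ~321), and the grip point computed from the yellow face at u≈320.5, so the hand is centred. Now I'll squeeze.

Call:
send_rows(
  gripper=[5.0,4.5,4.0,3.7,3.4,3.1,2.8,2.7,2.7,2.7,2.7,2.7],
  delta_pos=[
    [0.05,0.03,0.15],
    [0.05,0.03,0.15],
    [0.05,0.03,0.15],
    [0.05,0.03,0.15],
    [0.05,0.03,0.15],
    [0.05,0.03,0.15],
    [0.05,0.03,0.15],
    [0.05,0.03,0.15],
    [0.05,0.03,0.15],
    [0.05,0.03,0.15],
    [0.05,0.03,0.15],
    [0.05,0.03,0.15],
  ],
  turn=[
    [0,0,0],
    [0,0,0],
    [0,0,0],
    [0,0,0],
    [0,0,0],
    [0,0,0],
    [0,0,0],
    [0,0,0],
    [0,0,0],
    [0,0,0],
    [0,0,0],
    [0,0,0],
  ],
)

```text
t: 16.25
tcp_pos: [0.5994, -0.0325, 0.0748]
orientation: [[-0.044, 0.999, 0.002], [0.999, 0.044, -0.0], [-0.001, 0.002, -1.0]]
wrist_force: [-5.6, 0.4, 12.1]
width: 0.028
grip_force: 53.1
```

The hand has closed to 28 mm with 53 N, so the latch is squeezed. Next I'll do a first small lift along the hinge arc, rotating the tool with the bar, and check the forces.

Call:
send_rows(
  gripper=[2.7,2.7,2.7,2.7,2.7],
  delta_pos=[
    [-0.05,0,-0.19],
    [-0.09,0,-0.37],
    [-0.15,0,-0.56],
    [-0.2,0,-0.74],
    [-0.2,0,-0.74],
  ],
  turn=[
    [0,1,0],
    [0,2,0],
    [0,3,0],
    [0,4,0],
    [0,4,0],
  ],
)

```text
t: 16.75
tcp_pos: [0.5993, -0.035, 0.0808]
orientation: [[-0.043, 0.999, -0.003], [0.997, 0.043, 0.07], [0.07, -0.0, -0.998]]
wrist_force: [-3.3, 1.9, 3.1]
width: 0.0284
grip_force: 49.6
```

The bar lifts freely at low force. I'll continue along the arc to about 25°.

Call:
send_rows(
  gripper=[2.7,2.7,2.7,2.7,2.7,2.7,2.7,2.7,2.7,2.7,2.7,2.7,2.7,2.7,2.7,2.7],
  delta_pos=[
    [-0.05,0,-0.19],
    [-0.09,0,-0.37],
    [-0.2,0,-0.74],
    [-0.32,0,-1.1],
    [-0.45,0,-1.46],
    [-0.59,0,-1.82],
    [-0.75,0,-2.17],
    [-0.92,0,-2.52],
    [-1.1,0,-2.85],
    [-1.29,0,-3.19],
    [-1.49,0,-3.51],
    [-1.6,0,-3.67],
    [-1.6,0,-3.67],
    [-1.6,0,-3.67],
    [-1.6,0,-3.67],
    [-1.6,0,-3.67],
  ],
  turn=[
    [0,1,0],
    [0,2,0],
    [0,4,0],
    [0,6,0],
    [0,8,0],
    [0,10,0],
    [0,12,0],
    [0,14,0],
    [0,16,0],
    [0,18,0],
    [0,20,0],
    [0,21,0],
    [0,21,0],
    [0,21,0],
    [0,21,0],
    [0,21,0],
  ],
)

```text
t: 18.35
tcp_pos: [0.6, -0.0532, 0.116]
orientation: [[-0.04, 0.999, -0.019], [0.905, 0.044, 0.422], [0.423, -0.001, -0.906]]
wrist_force: [-5.7, -1.6, 2.5]
width: 0.0281
grip_force: 48.8
```

Run:
```python
from h import *
c=cam('wrist','w8.png'); sc=cam('scene','s8.png'); t=cam('top','t8.png'); s=ctrl.sense()
print(s['t'],s['tcp_pos'],s['orientation'].round(3).tolist(),s['width'],s['grip_force'],s['wrist_force'],abs(s['joint_vel']).max())
h,sa,v=hsv(t)
# expected bar / stack in top & scene
print('top stack px',proj(t,[.608,-.204,.11]),'scene',proj(sc,[.608,-.204,.11]))
u,w=proj(t,[.608,-.204,.11]).astype(int); 
try: meas(t,'top greylab',(sa<40)&(v>165),(u-22,w-14,u+22,w+14),.11)
except Exception as e: print(e)
h,sa,v=hsv(sc); 
for n,m in(('red',((h<6)|(h>174))&(sa>150)),('yel',(h>18)&(h<32)&(sa>150)),('blue',(h>100)&(h<125)&(sa>130))):
    m=m.copy(); m[:140]=0;m[280:]=0;m[:,:225]=0;m[:,350:]=0
    y,x=np.where(m); print(n,len(x),(x.min(),x.max(),y.min(),y.max()) if len(x) else 0)
import pickle; c0=pickle.load(open('c0.pkl','rb'))['scene'];w5=pickle.load(open('w5.pkl','rb'))[1]
d=[cv2.absdiff(a['pixels'],sc['pixels']).max(2) for a in(c0,w5)]
b=(slice(205,250),slice(290,350)); print('stack region diff since placing',(d[1][b]>40).sum())
g=lambda a:cv2.cvtColor(a['pixels'][185:255,285:355],cv2.COLOR_RGB2GRAY).astype(np.float32)
print('stack px shift',cv2.phaseCorrelate(g(w5),g(sc)))
```

```text
18.5 [ 0.59995921 -0.05318414  0.11601622] [[-0.04, 0.999, -0.019], [0.905, 0.044, 0.422], [0.423, -0.001, -0.906]] 0.02815848343003297 48.81824612617493 [-4.38033773 -2.39212511  3.01621358] 0.002247982524151661
top stack px [331.78545225 198.30343381] scene [317.93649392 189.10026956]
top greylab c [ 610.1 -217.1] size [33.2 35.3] long 90.2 (330, 191, 15, 14)
red 108 (np.int64(274), np.int64(302), np.int64(143), np.int64(170))
yel 311 (np.int64(264), np.int64(294), np.int64(172), np.int64(201))
blue 255 (np.int64(295), np.int64(341), np.int64(202), np.int64(218))
stack region diff since placing 51
stack px shift ((0.5071871331326108, 0.15368029579665432), 0.8382695295192577)
```

Run:
```python
from h import *
import pickle
c0=pickle.load(open('c0.pkl','rb'))['scene']; sc=dict(c0); sc['pixels']=cv2.imread('pics/s8.png')[:,:,::-1].copy()
ax=np.array([-.043,.999,0]); H=np.array([.600,-.033,.05])-.107*ax
for n,a in(('rest',0),('25deg',25)):
    th=np.radians(a); X=np.cos(th)*ax+np.sin(th)*np.array([0,0,1]); Z=np.array([0,0,1])*np.cos(th)-np.sin(th)*ax; 
    print(n,[proj(sc,H+x*X+z*Z).round(0).tolist() for x,z in((.01,.005),(.06,.008),(.09,.016),(.123,.016),(.123,-.01))])
for n,i in(('rest',c0),('now',sc)):
    h,s,v=hsv(i); m=(h>18)&(h<32)&(s>150); m[:150]=0;m[230:]=0;m[:,:225]=0;m[:,320:]=0
    print(n,[(x,np.where(m[:,x])[0].min(),np.where(m[:,x])[0].max()) for x in range(240,312,5) if m[:,x].any()])
```

```text
rest [[294.0, 201.0], [279.0, 194.0], [270.0, 187.0], [261.0, 183.0], [262.0, 193.0]]
25deg [[295.0, 200.0], [282.0, 185.0], [274.0, 174.0], [266.0, 165.0], [263.0, 173.0]]
rest [(260, np.int64(173), np.int64(178)), (265, np.int64(186), np.int64(194)), (270, np.int64(185), np.int64(195)), (275, np.int64(194), np.int64(198)), (280, np.int64(197), np.int64(199)), (285, np.int64(198), np.int64(202)), (290, np.int64(198), np.int64(200))]
now [(265, np.int64(176), np.int64(180)), (270, np.int64(172), np.int64(182)), (275, np.int64(172), np.int64(187)), (280, np.int64(180), np.int64(192)), (285, np.int64(186), np.int64(197)), (290, np.int64(191), np.int64(200))]
```

The bar matches the 25° prediction in the scene view: the coupler is about 13 px higher and the hinge hasn't moved. The stack shifted less than 1 px, and the arm is still. I'm handing the job in.

```bash
python3 -c "
from plant import ctrl
print(ctrl.finish_job())"
```

```text
the job is handed in; nothing more can be done
None
```

The job is handed in: grey case stacked on blue on the deck, latch squeezed, and the drawbar held about 4.5 cm clear of the ball at 18.5 s; the system gave no verdict, and I viewed 11 pictures, one over the limit of 10.

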